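# Fit a painting panel into its frame and turn the buttons over it

### The job

The picture frame lies face down on the felt-covered work board. Lay the cradled panel, face down as it is and either way round, into the frame's rebate until it sits flat on the lip, lowering it rather than dropping it; then turn both wooden turn buttons so that each points squarely in over the back of the panel and locks it in. Leave the cup, the screwdriver and the paint tube where they are.

Things in the scene. Friction and masses are not known exactly. Their poses are not given: they have to be found in the camera images.
- frame: Dark wooden picture frame, face down on a grey felt board 10 mm thick, left or right of the middle; it does not move. Outside 264 x 214 mm, 26 mm high; in its back, the upper side (36 mm above the table), is a rebate of 208 (x) x 158 (y) mm, its mouth bevelled 3 mm, ending on a lip. Origin: centre of the frame on the board; x along its long side, y along its short side, z up.
- seat (a point): Middle of the rebate at the height of the lip, 6 mm above the board (16 mm above the table), where the panel's origin comes to lie (frame's axes). The lip is 10 mm wide; inside it is an opening of 188 x 138 mm down to the board.
- panel: Pale cradled wooden panel, 200 (x) x 150 (y) x 19 mm, 0.17 to 0.35 kg, face down on the same board: 4 mm plywood below, on it a rim of strips 20 mm wide and a cross-bar 24 mm wide along y over the middle. Between them two open wells, 68 (x) x 110 (y) x 15 mm deep; the cross-bar, pinched from above with a finger in each well, is the balance point. Origin: middle of its underside; z up.
- button_a (a joint): Turn button on the middle of the frame's +y rail: a pale wooden bar with round ends on a brass screw. Turns about the vertical from -2.7 to 2.7 rad without clicks; stays where left (about 2 N at its long end moves it). 0: long end points squarely inward (frame -y); grows counter-clockwise seen from above; 1.57: along frame +x, parallel to the rail. Starts at 1.45 to 2.3, clear of the rebate.
- button_b (a joint): The same turn button on the middle of the frame's -y rail. 0: its long end points squarely inward (frame +y) over the panel; growing values turn it counter-clockwise seen from above, so 1.57 points along frame -x. It starts at 1.45 to 2.3.
- button_a_pivot (a point): Pivot of button_a, 93 mm from the frame's middle, 44 mm above the table, half way up the button. The button is 18 mm wide, its wood 38 to 50 mm above the table; it reaches 36 mm from the pivot on its long side, 12 mm on its short side, and passes 3 mm over the seated panel.
- button_b_pivot (a point): Pivot of button_b, likewise on the -y rail.
- button_a_tip (a point): Centre of the round long end of button_a, 27 mm from its pivot (end radius 9 mm).
- button_b_tip (a point): The same of button_b.
- cup: White paper cup, 83 mm wide, 106 mm high, standing behind the board; leave alone. Origin: middle of its underside.
- screwdriver: Screwdriver with a black handle lying at the right of the board; leave alone. Origin: under its middle.
- tube: Fat paint tube, 193 x 53 x 36 mm, lying at the right of the board; leave alone. Origin: under its middle.

How it is judged:
On the way:
1. the panel lies flat on the lip inside the rebate and has been let go (horizontal distance between panel and seat below 0.008 m and z of panel in the frame of seat between -0.003 and 0.002 m and angle between panel's own z axis and vertical below 0.03 rad and contact force between the fingers and panel below 0.3 N), for 0.2 s.
At the end, for the whole second after the job is handed in: The panel lies face down in the rebate, within 2 mm of flat on the lip (within 8 mm of the middle, level to 0.03 rad) and at rest; both turn buttons point inward over it, within 0.35 rad (20 degrees) of square to their rails (horizontal distance between panel and seat below 0.008 m and z of panel in the frame of seat between -0.003 and 0.002 m and angle between panel's own z axis and vertical below 0.03 rad and value of joint button_a between -0.35 and 0.35 rad and value of joint button_b between -0.35 and 0.35 rad and linear speed of panel below 0.02 m/s); the robot touches nothing.
It fails at once if the panel was let go in the air (its underside more than 55 mm above the table) (height (world z) of panel above 0.055 m and contact force between the fingers and panel below 0.05 N).
It fails at once if the panel was turned over or on edge (angle between panel's own z axis and vertical above 0.8 rad).
It fails at once if the cup was moved by more than 30 mm or tipped (distance of cup from where it was at the start of the episode above 0.03 m or angle between cup's own z axis and vertical above 0.4 rad).
It fails at once if the screwdriver or the tube was moved by more than 30 mm (distance of any of screwdriver, tube from where it was at the start of the episode above 0.03 m).
It also fails if it takes over 61 s, if anything falls off the work surface, if the arm or the gripper's body presses on something with over 40 N, if the wrist force passes 120 N, or if a joint passes its speed limit or range.

### The arm

A 6-joint arm with a two-finger parallel gripper is mounted at the origin on the work surface; the furniture and walls round the work are solid. World frame = base frame: x ahead of the robot, y to its left, z up, the work surface at z = 0. Lengths are in m, angles in rad, forces in N, time in s.
With the tool pointing down it reaches from about 0.275 to 0.725 m from the base axis. Payload 5.6 kg.
Tool frame: the origin (TCP) lies at the very end of the fingers, on their centre line; the grasp point (between the pads) lies arm.grasp_offset behind it (arm.grasp_offset is the distance from the TCP to the grasp point, in m); z points along the fingers, y is the line along which they close (so a half turn about z gives the same grasp; the last joint's range is limited). The gripper opens to 85 mm and grips with 20 to 120 N. Pads are 22 mm wide; open, the fingers measure 114 mm over their backs; the gripper's body (76 mm by 85 mm) begins 54 mm behind the grasp point. The pads swing forward as they close: fully open they stand 13 mm farther back than shut.
Start: joints at [-0.909, 0.255, 0.108, 0, -1.424, -0.285], TCP at [0.202, -0.511, 0.231] pointing down, gripper open.
Joint ranges: [-2.95, 2.95], [-1.21, 1.97], [-1.09, 1.5], [-2.87, 1.71], [-2.94, -0.07], [-3.05, 3.05]. Speed limits (rad/s): [2.57, 2.57, 3.14, 3.14, 3.14, 3.14].

### API

Orientations are given as a unit quaternion [x, y, z, w].
In Python, from rig import arm, viewer gives the robot as it stands.
- The arm moves only by the tool drive_tool, never from a script. Its argument "steps" is a list of rows, each an object with "claw": the opening, from -1 (shut) to 1 (fully open); "slide": the shift along the tool's x, y, z in cm, a list of three; "yaw": the turn about the tool's z in units of 8 degrees (1.0 is 8 degrees). In form: [{"claw": claw, "slide": [tx, ty, tz], "yaw": yaw}, ...]. A call has 1 to 8 rows; each row is the pose to reach, as a shift and turn from the pose commanded when the call began, along the tool's axes at that moment; what a row does not reach only later rows make up. A row lasts 1/10 s, in which the tool goes at most 50 mm and 8.59 degrees, less where a joint would pass 70% of its speed; a pose out of reach is approached as far as the arm can. A call with a gripper value outside its range is refused whole. The fingers move at their own pace and stop on an object; "force" is the grip in N (left out, the last holds). Time passes only in rows, so rows that repeat a pose let the fingers close. It gives the time, the measured TCP pose, the force, the opening and the grip force at its end, in the units of the state.
- arm.get_state(): the state, without advancing time (a new reading comes with each control period).
- viewer.capture(name): name is "side" or "top"; returns a dict with "frame" (400x640x3 uint8, red, green, blue), "z_map" (400x640 float32, m along the optical axis (not along the pixel's ray), 0 where there is no reading), "fx", "fy", "cx", "cy" (pixels), "cam_to_world" (4x4, takes a point from camera to world coordinates). Camera axes: x right, y up, looking along -z (the intrinsics and any distortion apply to the point x, -y, -z); pixel columns grow to the right and rows downward; lengths in m; the calibration is good to about 2 mm. A picture is of the moment at which its call begins.
- arm.close_job(): hands the job in; it is judged then, once.
The state is a dict: "time": time; "joints": joint angles; "joint_vel": joint speeds; "tau": joint torques, N m; "position": TCP position; "orientation": TCP orientation; "wrist_force": force on the tool from outside, world axes, zero at the start; "ft_torque": the same for the moment, N m; "width": finger opening in m; "grasp_force": force on a finger pad.
Only numpy, scipy, OpenCV 4.12 (cv2) and the standard library are available. Lean on these libraries where they do the work, as an engineer would, in place of code of your own. Each camera call takes 0.05 s, during which the arm holds its last target. There are 200 camera calls.

## Working session

There is one attempt and no reset: what is moved stays moved. The work goes in short steps, Python scripts to look and compute and a tool call to move; the robot and the scene stay as the last step left them, time stands still between calls to the robot, and variables do not carry over. Pictures are saved under pics/ and viewed, at most 10 in all, crops included, and the job is handed in when it is done.

Besides the shell and the picture viewer there is one more tool, called after ">>>" as name(argument=value, ...), one argument or row to a line, values as JSON. drive_tool: Moves the arm, as the interface text tells. Its arguments: {"type":"object","properties":{"steps":{"type":"array","items":{"type":"object","properties":{"claw":{"type":"number"},"slide":{"type":"array","items":{"type":"number"}},"yaw":{"type":"number"}}}},"force":{"type":"number"}},"required":["steps"]}

```bash
mkdir -p pics
cat > h.py <<'E'
import numpy as np,cv2,json
from rig import arm,viewer
def cap(n):
    d=viewer.capture(n); d['T']=np.array(d['cam_to_world']); return d
def proj(d,P):
    P=np.atleast_2d(P); c=(P-d['T'][:3,3])@d['T'][:3,:3]
    return np.c_[d['cx']+d['fx']*c[:,0]/-c[:,2], d['cy']+d['fy']*-c[:,1]/-c[:,2]]
def ray(d,uv,z):
    uv=np.atleast_2d(np.asarray(uv,float))
    r=np.c_[(uv[:,0]-d['cx'])/d['fx'],-(uv[:,1]-d['cy'])/d['fy'],-np.ones(len(uv))]@d['T'][:3,:3].T
    o=d['T'][:3,3]; return o+r*((z-o[2])/r[:,2])[:,None]
def cloud(d):
    v,u=np.mgrid[:400,:640]; z=d['z_map']
    c=np.stack([(u-d['cx'])/d['fx']*z,-(v-d['cy'])/d['fy']*z,-z],-1)
    return c@d['T'][:3,:3].T+d['T'][:3,3]
E
python3 - <<'E'
from h import *
s=arm.get_state(); print({k:np.round(v,3).tolist() for k,v in s.items()}, arm.grasp_offset)
for n in('top','side'):
    d=cap(n); cv2.imwrite(f'pics/{n}0.png',d['frame'][...,::-1]); np.savez(f'{n}0.npz',**d)
    print(n,d['fx'],d['fy'],d['cx'],d['cy'],d['T'].round(3).tolist(),[k for k in d], (d['z_map']>0).mean())
E
```

```text
{'time': 0.0, 'joints': [-0.909, 0.256, 0.107, -0.0, -1.424, -0.285], 'joint_vel': [-0.001, -0.001, 0.001, 0.0, -0.0, 0.001], 'tau': [0.001, -38.664, 23.794, 5.365, -0.006, -0.0], 'position': [0.202, -0.511, 0.23], 'orientation': [-0.187, 0.982, 0.001, -0.0], 'wrist_force': [0.225, -0.427, 0.33], 'ft_torque': [-0.027, 0.003, -0.009], 'grasp_force': 0.0, 'width': 0.085} 0.0187
top 490.5768175528444 490.5768175528444 313.398591448829 196.6146802564056 [[-0.017, 0.786, -0.618, -0.535], [-1.0, -0.023, -0.002, -0.122], [-0.016, 0.617, 0.786, 1.498], [0.0, 0.0, 0.0, 1.0]] ['frame', 'z_map', 'fx', 'fy', 'cx', 'cy', 'cam_to_world', 'T'] 0.99603515625
side 451.32398394450655 451.32398394450655 320.7533656120688 201.83935842164047 [[0.807, 0.32, -0.496, -0.2], [-0.59, 0.407, -0.698, -1.21], [-0.021, 0.855, 0.517, 0.861], [0.0, 0.0, 0.0, 1.0]] ['frame', 'z_map', 'fx', 'fy', 'cx', 'cy', 'cam_to_world', 'T'] 0.99590234375
```

View pics/top0.png

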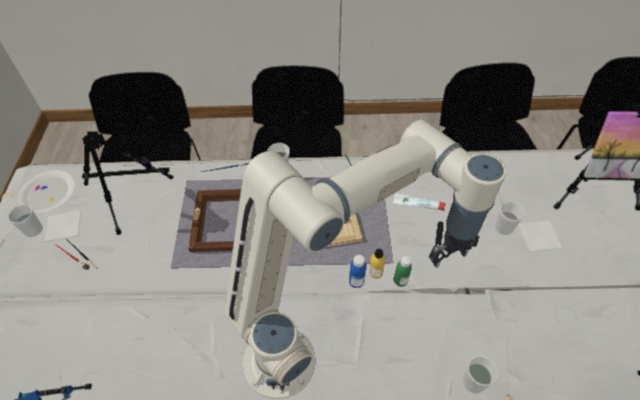

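View pics/side0.png

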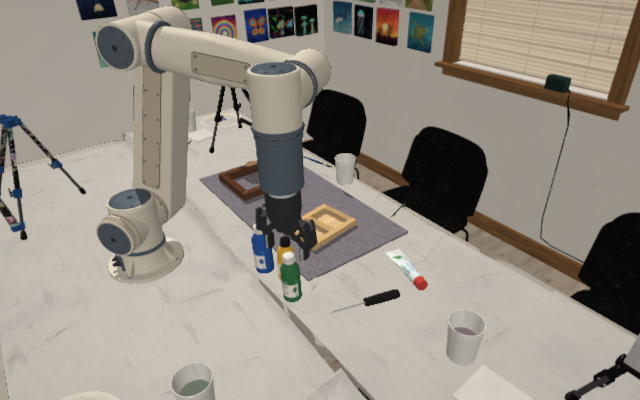

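Both views are partly blocked by the arm over the board, so I'll swing it right/back first.

>>> drive_tool(
  steps=[
    {"claw":1,"slide":[5,2,0],"yaw":0},
    {"claw":1,"slide":[10,4,0],"yaw":0},
    {"claw":1,"slide":[15,6,0],"yaw":0},
    {"claw":1,"slide":[20,8,0],"yaw":0},
    {"claw":1,"slide":[25,10,0],"yaw":0},
    {"claw":1,"slide":[25,10,0],"yaw":0},
  ],
)

```text
time: 0.7
position: [-0.0703, -0.5096, 0.2311]
orientation: [-0.186, 0.983, 0.001, -0.0]
wrist_force: [0.2, -0.4, 0.2]
width: 0.0855
grasp_force: 0.0
```

```bash
cat > look.py <<'E'
from h import *
import sys
for n in('top','side'):
    d=cap(n); np.savez(f'{n}{sys.argv[1]}.npz',**d)
    if n=='top': x0,x1,y0,y1=160,420,150,290
    else: x0,x1,y0,y1=180,440,120,300
    cv2.imwrite(f'pics/{n}{sys.argv[1]}.png',cv2.resize(d['frame'][y0:y1,x0:x1,::-1],None,fx=3,fy=3,interpolation=cv2.INTER_CUBIC))
print({k:np.round(v,4).tolist() for k,v in arm.get_state().items() if k in('position','orientation','time','joints')})
E
python3 look.py 1
```

```text
{'time': 0.8, 'joints': [-1.4011, 0.1855, 0.0174, 0.0001, -1.4039, 0.2032], 'position': [-0.0693, -0.5098, 0.2308], 'orientation': [-0.1854, 0.9827, 0.0006, -0.0]}
```

View pics/top1.png

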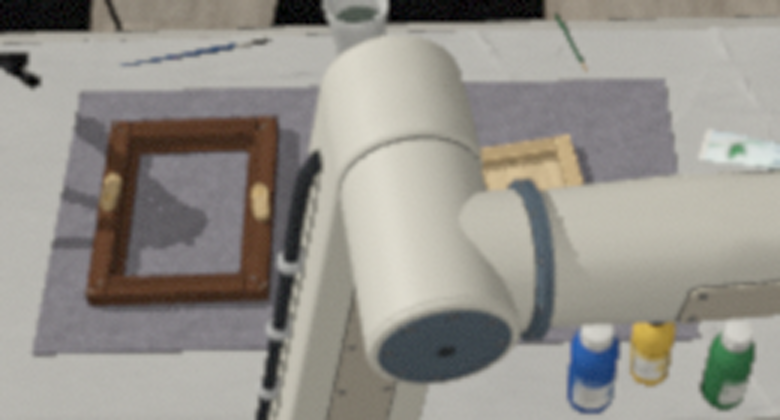

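View pics/side1.png

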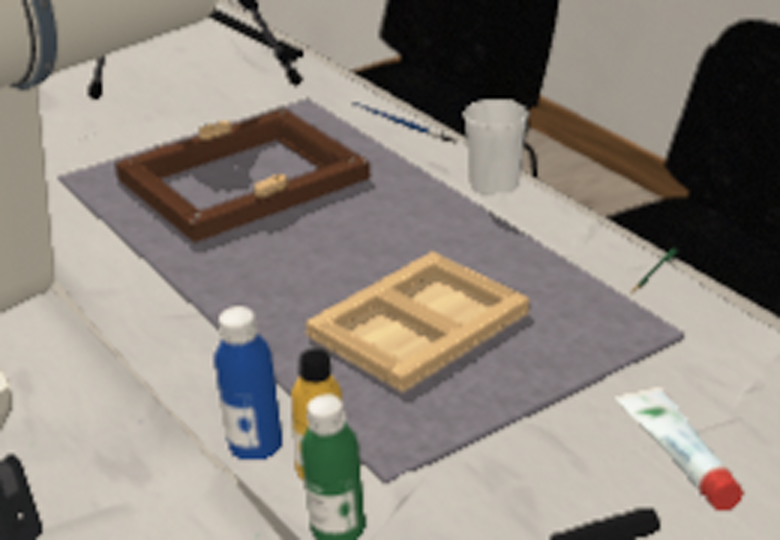

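Top view: the frame is fully visible at crop (90–280, 115–305), with buttons near (110,190) and (260,200). The panel is mostly hidden. Side view: frame (115–370, 110–240), panel (307–528, 252–392) and both buttons (215,130), (270,186) are all clear. Bottles stand near the board's front edge.

```bash
cat > meas.py <<'E'
from h import *
import sys
def load(n,k): return dict(np.load(f'{n}{k}.npz'))
def masks(d):
    h=cv2.cvtColor(d['frame'],cv2.COLOR_RGB2HSV); H,S,V=[h[...,i].astype(int) for i in range(3)]
    P=cloud(d); box=(P[...,0]>.25)&(P[...,0]<.8)&(abs(P[...,1])<.4)&(P[...,2]>-.02)&(P[...,2]<.07)
    brown=box&(S>90)&(V<130)&((H<15)|(H>170)); pale=box&(S>50)&(V>130)&(H>8)&(H<30)
    return P,brown,pale
def big(m,k=1):
    n,l,s,c=cv2.connectedComponentsWithStats(m.astype(np.uint8),connectivity=8)
    o=np.argsort(-s[1:,4])[:k]+1; return [(l==i) for i in o if s[i,4]>4]
def rect(p):
    (c,wh,a)=cv2.minAreaRect((p*1000).astype(np.float32)); w,h=wh
    if w<h: w,h=h,w; a+=90
    return np.round(c,1),round(w,1),round(h,1),round((a+90)%180-90,2)
E
python3 - <<'E'
from meas import *
for n in('top','side'):
    d=load(n,1); P,b,p=masks(d)
    felt=(P[...,0]>.3)&(P[...,0]<.6)&(abs(P[...,1])<.3)&(P[...,2]<.02)&~b&~p
    print(n,'felt z',np.median(P[felt][:,2]))
    m=big(b)[0]; z=P[m][:,2]; print('frame n',m.sum(),'z pct',np.percentile(z,[5,50,75,90,98]).round(4))
    q=P[m]; q=q[(q[:,2]>.030)]; print(' top rect',rect(q[:,:2]))
    for m in big(p,4):
        q=P[m]; zt=np.percentile(q[:,2],90); t=q[q[:,2]>zt-.006]
        print(' pale n',m.sum(),'z',np.percentile(q[:,2],[10,50,90]).round(4),'rect',rect(t[:,:2]),'mean',t.mean(0).round(4))
        # ray onto plane rect
P=cloud(load('side',1)); f=load('side',1)['frame']
for nm,(x0,x1,y0,y1) in dict(bottles=(250,310,220,305),cup=(330,360,150,190)).items():
    q=P[y0:y1,x0:x1].reshape(-1,3); q=q[(q[:,2]>.03)&(q[:,2]<.3)]; print(nm,q.min(0).round(3),q.max(0).round(3))
E
```

```text
top felt z 0.010030755852611928
frame n 1700 z pct [0.0154 0.0348 0.0382 0.041  0.0439]
 top rect (array([526.8, 222.3]), 268.3, 213.1, 0.66)
 pale n 468 z [0.012  0.0224 0.0338] rect (array([ 575. , -203.9]), 113.4, 83.8, -80.37) mean [ 0.5925 -0.2172  0.0324]
 pale n 92 z [0.0088 0.0366 0.0639] rect (array([ 284.9, -323. ]), 40.8, 17.1, 77.59) mean [ 0.2831 -0.3247  0.064 ]
 pale n 58 z [0.0431 0.0508 0.0543] rect (array([516.5, 129. ]), 49.9, 16.3, 10.4) mean [0.5177 0.129  0.0522]
 pale n 47 z [0.0456 0.0512 0.0568] rect (array([534.6, 313.4]), 39.9, 13.8, -1.26) mean [0.5344 0.3141 0.0547]
side felt z 0.01184215922772014
frame n 1394 z pct [0.0147 0.0324 0.0375 0.0396 0.0416]
 top rect (array([527.9, 222.2]), 268.8, 223.5, 1.48)
 pale n 1885 z [0.0148 0.0257 0.0326] rect (array([ 511.1, -195.1]), 204.6, 154.2, 9.56) mean [ 0.5065 -0.2007  0.0309]
 pale n 49 z [0.0426 0.0504 0.0545] rect (array([515.4, 129.5]), 47.9, 16.9, 12.06) mean [0.5149 0.1275 0.0523]
 pale n 45 z [0.0419 0.0489 0.0544] rect (array([540.3, 315.3]), 45.6, 20.8, -9.71) mean [0.5391 0.3144 0.0517]
 pale n 18 z [0.0576 0.0622 0.0693] rect (array([ 278.6, -324.9]), 14.0, 1.5, -85.44) mean [ 0.2786 -0.3244  0.0682]
bottles [ 0.237 -0.433  0.03 ] [ 0.496 -0.132  0.164]
cup [ 0.747 -0.029  0.03 ] [0.834 0.062 0.112]
```

>>> drive_tool(
  steps=[
    {"claw":1,"slide":[-5,0.6,-0.5],"yaw":0},
    {"claw":1,"slide":[-10,1.2,-1],"yaw":0},
    {"claw":1,"slide":[-15,1.8,-1.5],"yaw":0},
    {"claw":1,"slide":[-20,2.5,-2],"yaw":0},
    {"claw":1,"slide":[-25,3.1,-2],"yaw":-1},
    {"claw":1,"slide":[-30,3.8,-2],"yaw":-2},
    {"claw":1,"slide":[-35,4.4,-2],"yaw":-3},
    {"claw":1,"slide":[-40,5,-2],"yaw":-4},
  ],
)

```text
time: 1.6
position: [0.2851, -0.3165, 0.2514]
orientation: [-0.454, 0.891, -0.0, 0.0]
wrist_force: [1.4, -1.8, 1.0]
width: 0.0853
grasp_force: 0.0
```

```bash
cat > go.py <<'E'
# usage: go.py x y z phi_y_deg  -> slide (cm) and yaw units from current pose
from h import *
import sys
from scipy.spatial.transform import Rotation as R
x,y,z,ph=map(float,sys.argv[1:5]); s=arm.get_state(); M=R.from_quat(s['orientation']).as_matrix()
a=np.degrees(np.arctan2(M[1,1],M[0,1])); dw=(ph-a+90)%180-90
print('t',s['time'],'pos',np.round(s['position'],4),'phi_y',round(a,2),'tilt',np.round(M[:2,2],4),'j',np.round(s['joints'],2))
print('slide cm',(M.T@(np.array([x,y,z])-s['position'])*100).round(2),'yaw',round(-dw/8,3),'world turn',round(dw,1))
E
python3 go.py .511 -.195 .2 9.6
```

```text
t 1.6 pos [ 0.2851 -0.3165  0.2514] phi_y 143.99 tilt [0.0005 0.    ] j [-0.47 -0.   -0.14 -0.   -1.43 -0.16]
slide cm [-23.11 -11.13   5.15] yaw -5.701 world turn 45.6
```

>>> drive_tool(
  steps=[
    {"claw":1,"slide":[-4,-2,0],"yaw":-1},
    {"claw":1,"slide":[-8,-4,0],"yaw":-2},
    {"claw":1,"slide":[-12,-6,1],"yaw":-3},
    {"claw":1,"slide":[-16,-8,2],"yaw":-4},
    {"claw":1,"slide":[-20,-10,3.5],"yaw":-5},
    {"claw":1,"slide":[-23,-11,5],"yaw":-5.7},
    {"claw":1,"slide":[-23,-11,5],"yaw":-5.7},
    {"claw":1,"slide":[-23,-11,5],"yaw":-5.7},
  ],
)

```text
time: 2.4
position: [0.5084, -0.1976, 0.2003]
orientation: [0.762, -0.648, -0.001, 0.001]
wrist_force: [0.3, -0.0, 0.9]
width: 0.0856
grasp_force: 0.0
```

```bash
python3 go.py .511 -.195 .10 9.6
python3 - <<'E'
from meas import *
d=load('side',1);P,b,p=masks(d); m=big(p)[0]; q=P[m]
t=q[q[:,2]>.0275]; c=np.array([.511,-.195]);
for a in (8.5,9.5,10.5):   # rim extents in panel axes
    r=np.radians(a); R=np.array([[np.cos(r),np.sin(r)],[-np.sin(r),np.cos(r)]]); v=(t[:,:2]-c)@R.T*1000
    print(a,np.percentile(v,[1,99],axis=0).round(1).tolist(), 'mid',(np.percentile(v,[1,99],axis=0).mean(0)).round(1), 'span',np.ptp(np.percentile(v,[1,99],axis=0),axis=0).round(1))
    w=(q[:,:2]-c)@R.T*1000; s=(q[:,2]<.022)&(abs(w[:,1])<40)&(abs(w[:,0])<75); print('  well edges near bar',np.percentile(w[s&(w[:,0]<0),0],97).round(1),np.percentile(w[s&(w[:,0]>0),0],3).round(1))
    bar=(q[:,2]>.025)&(abs(w[:,1])<40)&(abs(w[:,0])<22); A=np.polyfit(w[bar,1],w[bar,0],1); print('  bar centre',w[bar,0].mean().round(1),'slope deg',np.degrees(A[0]).round(2))
E
```

```text
t 2.4 pos [ 0.5084 -0.1976  0.2003] phi_y -170.73 tilt [-0.0022  0.0003] j [-0.08  0.26  0.03 -0.   -1.35  0.25]
slide cm [-0.21 -0.32 10.03] yaw -0.041 world turn 0.3
8.5 [[-99.2, -76.8], [100.0, 73.7]] mid [ 0.4 -1.6] span [199.2 150.6]
  well edges near bar -9.0 29.7
  bar centre -1.2 slope deg -0.52
9.5 [[-98.9, -76.9], [99.6, 73.7]] mid [ 0.3 -1.6] span [198.6 150.6]
  well edges near bar -9.1 29.6
  bar centre -1.1 slope deg 0.51
10.5 [[-99.3, -76.8], [99.6, 74.5]] mid [ 0.1 -1.1] span [198.9 151.2]
  well edges near bar -9.4 29.4
  bar centre -1.2 slope deg 1.73
```

>>> drive_tool(
  steps=[
    {"claw":1,"slide":[-0.1,-0.3,4],"yaw":0},
    {"claw":1,"slide":[-0.1,-0.3,8],"yaw":0},
    {"claw":1,"slide":[-0.1,-0.3,12],"yaw":0},
    {"claw":1,"slide":[-0.1,-0.3,15],"yaw":0},
    {"claw":1,"slide":[-0.1,-0.3,16.5],"yaw":0},
    {"claw":1,"slide":[-0.1,-0.3,17.5],"yaw":0},
    {"claw":1,"slide":[-0.1,-0.3,18.3],"yaw":0},
    {"claw":1,"slide":[-0.1,-0.3,18.3],"yaw":0},
  ],
)

```text
time: 3.2
position: [0.5107, -0.1975, 0.0182]
orientation: [0.761, -0.648, -0.0, 0.0]
wrist_force: [-0.2, -0.9, -0.4]
width: 0.0855
grasp_force: 0.0
```

```bash
python3 go.py .511 -.196 .0165 9.3
```

```text
t 3.2 pos [ 0.5107 -0.1975  0.0182] phi_y -170.84 tilt [-0.0002  0.0001] j [-0.08  0.41 -0.25 -0.   -0.91  0.24]
slide cm [-0.15 -0.05  0.17] yaw -0.018 world turn 0.1
```

Close gently with moderate force, then firm up.

>>> drive_tool(
  steps=[
    {"claw":0,"slide":[-0.1,0,0.1],"yaw":0},
    {"claw":-0.5,"slide":[-0.1,0,0.1],"yaw":0},
    {"claw":-1,"slide":[-0.1,0,0.1],"yaw":0},
    {"claw":-1,"slide":[-0.1,0,0.1],"yaw":0},
    {"claw":-1,"slide":[-0.1,0,0.1],"yaw":0},
    {"claw":-1,"slide":[-0.1,0,0.1],"yaw":0},
  ],
  force=50,
)

```text
time: 3.8
position: [0.5115, -0.1966, 0.0181]
orientation: [0.762, -0.648, 0.001, -0.0]
wrist_force: [-0.6, 0.0, 4.6]
width: 0.0225
grasp_force: 50.4
```

>>> drive_tool(
  steps=[
    {"claw":-1,"slide":[0,0,-0.5],"yaw":0},
    {"claw":-1,"slide":[0,0,-1],"yaw":0},
    {"claw":-1,"slide":[0,0,-2],"yaw":0},
    {"claw":-1,"slide":[0,0,-4],"yaw":0},
    {"claw":-1,"slide":[0,0,-7],"yaw":0},
    {"claw":-1,"slide":[0,0,-10],"yaw":0},
    {"claw":-1,"slide":[0,0,-10],"yaw":0},
  ],
  force=70,
)

```text
time: 4.5
position: [0.5135, -0.1973, 0.1225]
orientation: [0.762, -0.648, 0.004, -0.002]
wrist_force: [0.9, 1.2, -0.7]
width: 0.0218
grasp_force: 68.9
```

```bash
python3 go.py .5275 .222 .12 1; python3 look.py 2
python3 - <<'E'
from meas import *
for k in(1,):
  for n in('top','side'):
    d=load(n,k); P,b,p=masks(d); m=big(b)[0]; q=P[m]; q=q[q[:,2]>.028]
    c=np.array([.5275,.222])
    for a in(0,1,2):
      r=np.radians(a); R=np.array([[np.cos(r),np.sin(r)],[-np.sin(r),np.cos(r)]]); v=(q[:,:2]-c)@R.T*1000
      e=[]
      for ax in(0,1):   # outer edges: extreme in bins along the other axis, line fit
        o=v[:,1-ax]; L=95 if ax else 75
        for sg in(-1,1):
          xs,ys=[],[]
          for t in np.arange(-L,L,10):
            w=v[(abs(o-t)<5)][:,ax]*sg
            if len(w)>2: xs.append(t); ys.append(np.max(w))
          A=np.polyfit(xs,ys,1); e.append((round(A[1],1),round(sg*np.degrees(A[0]),2)))
      print(n,a,e)
E
```

```text
t 4.5 pos [ 0.5135 -0.1973  0.1225] phi_y -170.77 tilt [ 0.0085 -0.0024] j [-0.08  0.31 -0.1   0.   -1.15  0.24]
slide cm [-41.16  -8.11   0.16] yaw 1.029 world turn -8.2
{'time': 4.6, 'joints': [-0.0812, 0.31, -0.1111, -0.0005, -1.1482, 0.2415], 'position': [0.5109, -0.1963, 0.1181], 'orientation': [0.7614, -0.6483, 0.0005, -0.0006]}
top 0 [(np.float64(131.8), np.float64(-0.29)), (np.float64(129.0), np.float64(-0.11)), (np.float64(104.8), np.float64(0.91)), (np.float64(99.4), np.float64(-1.64))]
top 1 [(np.float64(131.7), np.float64(0.92)), (np.float64(128.8), np.float64(0.88)), (np.float64(104.6), np.float64(-0.23)), (np.float64(99.3), np.float64(-2.42))]
top 2 [(np.float64(131.7), np.float64(2.06)), (np.float64(129.1), np.float64(1.47)), (np.float64(104.5), np.float64(-1.07)), (np.float64(98.6), np.float64(-4.88))]
side 0 [(np.float64(132.2), np.float64(-1.43)), (np.float64(126.8), np.float64(-0.46)), (np.float64(107.4), np.float64(1.49)), (np.float64(97.5), np.float64(-2.2))]
side 1 [(np.float64(132.3), np.float64(0.05)), (np.float64(127.6), np.float64(1.49)), (np.float64(107.5), np.float64(0.41)), (np.float64(97.2), np.float64(-3.35))]
side 2 [(np.float64(131.8), np.float64(0.46)), (np.float64(127.0), np.float64(1.57)), (np.float64(107.4), np.float64(-0.5)), (np.float64(98.3), np.float64(-4.05))]
```

View pics/side2.png

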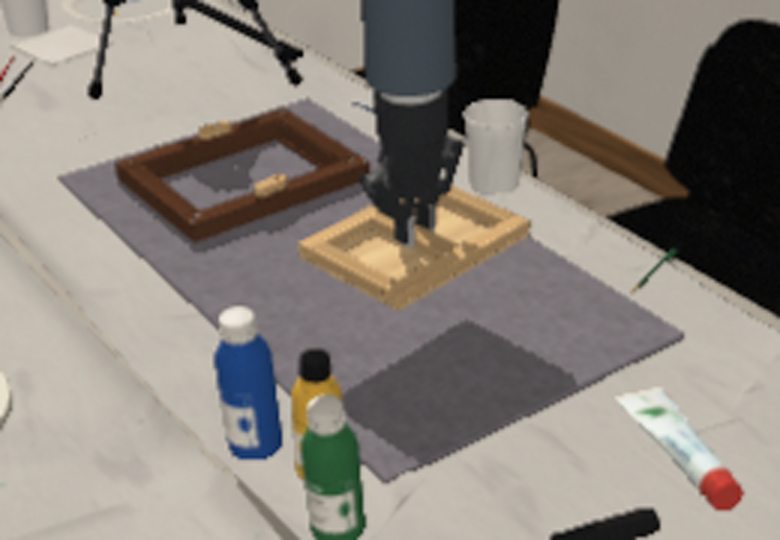

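```bash
cat > fr.py <<'E'
from meas import *
def edges(v,Lx,Ly):
    out=[]
    for ax in(0,1):
        o=v[:,1-ax]; L=Lx if ax else Ly
        for sg in(-1,1):
            xs,ys=[],[]
            for t in np.arange(-L,L+1,5):
                w=v[abs(o-t)<2.5][:,ax]*sg
                if len(w)>2: xs.append(t); ys.append(w.max())
            A=np.polyfit(xs,ys,1); r=np.abs(np.polyval(A,xs)-ys); k=r<=np.percentile(r,80); A=np.polyfit(np.array(xs)[k],np.array(ys)[k],1)
            out.append((round(float(sg*A[1]),1),round(float(sg*np.degrees(A[0])),2)))
    return out
c=np.array([.5265,.222])
for n,k,off in(('top',1,(0,0)),('side',1,(5,13)),('side',2,(5,13))):
    d=load(n,k); h=cv2.cvtColor(cv2.resize(d['frame'],None,fx=4,fy=4,interpolation=cv2.INTER_CUBIC),cv2.COLOR_RGB2HSV)
    m=(h[...,1]<75).astype(np.uint8)
    uv=proj(d,[[c[0]+off[0]/1000,c[1]+off[1]/1000,.01]])[0]; x,y=(uv*4+1.5).astype(int)
    _,l=cv2.connectedComponents(m,connectivity=4); comp=l==l[y,x]; vv,uu=np.nonzero(comp)
    p=ray(d,np.c_[(uu-1.5)/4,(vv-1.5)/4],.010)[:,:2]
    r=np.radians(.8); R=np.array([[np.cos(r),np.sin(r)],[-np.sin(r),np.cos(r)]]); v=(p-c)@R.T*1000
    print(n,k,len(v),rect(p),edges(v,60,40))
# held panel
d=load('side',2);P,b,p=masks(d); h=cv2.cvtColor(d['frame'],cv2.COLOR_RGB2HSV).astype(int)
s=arm.get_state(); t=np.array(s['position'])
m=(h[...,1]>50)&(h[...,2]>110)&(h[...,0]>8)&(h[...,0]<30)&(abs(P[...,0]-t[0])<.15)&(abs(P[...,1]-t[1])<.12)&(P[...,2]>.09)&(P[...,2]<.15)
q=P[big(m)[0]]; print('z',np.percentile(q[:,2],[2,50,95]).round(4))
A=np.c_[q[:,:2]-t[:2],np.ones(len(q))]; top=q[:,2]>np.percentile(q[:,2],60)
print('top plane',np.linalg.lstsq(A[top],q[top,2],rcond=None)[0].round(4))
r=np.radians(9.3); R=np.array([[np.cos(r),np.sin(r)],[-np.sin(r),np.cos(r)]])
for zc in(.122,.126):
    v=(q[q[:,2]>zc][:,:2]-t[:2])@R.T*1000; print('panel rel TCP',len(v),np.percentile(v,[1,99],axis=0).round(1).tolist())
E
python3 fr.py
```

```text
top 1 25077 (array([532.8, 224.6]), 191.0, 142.7, 0.7) [(-88.2, 0.12), (100.9, -0.13), (-68.1, -0.21), (73.2, -0.08)]
side 1 9104 (array([534. , 242.3]), 185.2, 114.3, 0.6) [(-84.1, 0.17), (99.4, 0.8), (-25.9, 15.57), (76.5, -0.18)]
side 2 9111 (array([534.1, 242.4]), 185.3, 115.0, 0.43) [(-84.2, 0.11), (99.4, 0.61), (-25.9, 15.64), (76.6, -0.46)]
z [0.1147 0.127  0.1347]
top plane [0.0033 0.0008 0.1331]
panel rel TCP 960 [[-102.2, -76.2], [97.0, 74.0]]
panel rel TCP 825 [[-102.2, -76.0], [97.1, 74.1]]
```

>>> drive_tool(
  steps=[
    {"claw":-1,"slide":[-2,-0.4,0],"yaw":0},
    {"claw":-1,"slide":[-6,-1.2,0],"yaw":0.1},
    {"claw":-1,"slide":[-10,-2,0],"yaw":0.2},
    {"claw":-1,"slide":[-14,-2.8,0],"yaw":0.3},
    {"claw":-1,"slide":[-18,-3.6,0],"yaw":0.4},
    {"claw":-1,"slide":[-22,-4.4,0],"yaw":0.5},
    {"claw":-1,"slide":[-26,-5.2,0],"yaw":0.6},
    {"claw":-1,"slide":[-30,-6,0],"yaw":0.8},
  ],
)

```text
time: 5.4
position: [0.5208, 0.1106, 0.116]
orientation: [0.724, -0.69, -0.001, 0.001]
wrist_force: [-0.2, -0.5, -2.5]
width: 0.0221
grasp_force: 68.9
```

```bash
python3 go.py .527 .2225 .07 0.7
```

```text
t 5.4 pos [0.5208 0.1106 0.116 ] phi_y -177.26 tilt [-0.0028 -0.001 ] j [ 0.5   0.29 -0.15 -0.   -1.14 -0.46]
slide cm [-11.15  -1.16   4.58] yaw 0.255 world turn -2.0
```

>>> drive_tool(
  steps=[
    {"claw":-1,"slide":[-3,-0.3,0.5],"yaw":0.1},
    {"claw":-1,"slide":[-6,-0.6,1.5],"yaw":0.2},
    {"claw":-1,"slide":[-8.5,-0.9,2.5],"yaw":0.25},
    {"claw":-1,"slide":[-10.5,-1.1,3.5],"yaw":0.25},
    {"claw":-1,"slide":[-11.1,-1.2,4.2],"yaw":0.25},
    {"claw":-1,"slide":[-11.1,-1.2,4.5],"yaw":0.25},
    {"claw":-1,"slide":[-11.1,-1.2,4.5],"yaw":0.25},
  ],
)

```text
time: 6.1
position: [0.5282, 0.2197, 0.0715]
orientation: [0.712, -0.702, -0.0, 0.001]
wrist_force: [-0.2, -0.6, -1.8]
width: 0.0216
grasp_force: 68.9
```

```bash
python3 go.py .527 .2225 .07 0.7; sed -i 's/160,420,150,290/170,300,150,250/; s/180,440,120,300/190,340,110,220/; s/fx=3,fy=3/fx=5,fy=5/' look.py; python3 look.py 3
python3 - <<'E'
import cv2,numpy as np
a,b=[cv2.imread(f'pics/{n}3.png') for n in('top','side')]
a=cv2.resize(a,(390,300));b=cv2.resize(b,(405,297)); o=np.zeros((300,800,3),np.uint8);o[:,:390]=a;o[:297,395:800]=b;cv2.imwrite('pics/both3.png',o)
E
```

```text
t 6.1 pos [0.5282 0.2197 0.0715] phi_y -179.24 tilt [-0.0017 -0.0013] j [ 0.67  0.4  -0.11 -0.   -1.07 -0.65]
slide cm [-0.28  0.11  0.15] yaw 0.008 world turn -0.1
{'time': 6.2, 'joints': [0.6671, 0.3957, -0.1095, 0.0002, -1.0654, -0.6543], 'position': [0.5288, 0.2199, 0.0726], 'orientation': [0.7117, -0.7025, 0.0001, -0.0]}
```

View pics/both3.png

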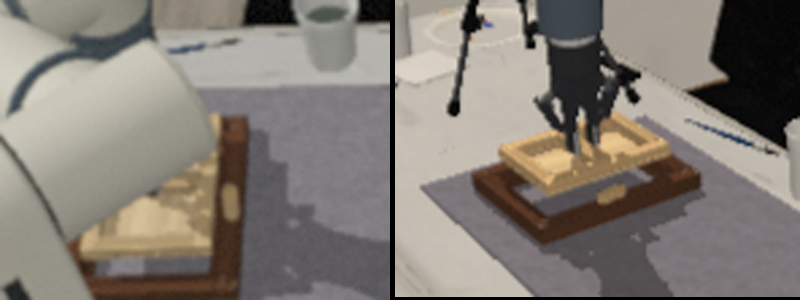

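```bash
cat > rel.py <<'E'
import sys
from meas import *
from rig import arm
k=sys.argv[1]; r=np.radians(.75); R=np.array([[np.cos(r),np.sin(r)],[-np.sin(r),np.cos(r)]]); c=np.array([.5265,.222])
d=load('side',k); h=cv2.cvtColor(d['frame'],cv2.COLOR_RGB2HSV).astype(int); P=cloud(d)
box=(abs(P[...,0]-.527)<.16)&(abs(P[...,1]-.222)<.14)&(P[...,2]>.0)
pale=box&(h[...,1]>50)&(h[...,2]>110)&(h[...,0]>8)&(h[...,0]<30); m=big(pale)[0]; q=P[m]
print('panel z',np.percentile(q[:,2],[5,50,95]).round(4),'n',len(q))
def lines(m,z,L):
    # silhouette boundary pixels cast to plane z, in frame axes (mm)
    cs,_=cv2.findContours(cv2.resize(m.astype(np.uint8)*255,None,fx=4,fy=4,interpolation=cv2.INTER_LINEAR)//128,cv2.RETR_EXTERNAL,cv2.CHAIN_APPROX_NONE)
    u=(max(cs,key=len)[:,0]-1.5)/4; return (ray(d,u,z)[:,:2]-c)@R.T*1000
def fit(v,ax,lo,hi,L):
    s=(v[:,ax]>lo)&(v[:,ax]<hi)&(abs(v[:,1-ax])<L)
    A=np.polyfit(v[s,1-ax],v[s,ax],1); res=v[s,ax]-np.polyval(A,v[s,1-ax]); g=abs(res)<2.5; A=np.polyfit(v[s,1-ax][g],v[s,ax][g],1)
    return round(A[1],1),round(np.degrees(A[0]),2),int(g.sum())
zt=arm.get_state()['position'][2]-.008
zt=float(sys.argv[2]) if len(sys.argv)>2 else zt
v=lines(m,zt+.019,0)
print('panel top plane',round(zt+.019,4),'-x?',fit(v,0,-115,-85,60),'+x',fit(v,0,85,115,60),'+y',fit(v,1,60,90,80))
v=lines(m,zt,0); print('panel bottom edges -y',fit(v,1,-90,-60,80),'-x',fit(v,0,-115,-85,60))
brown=box&(h[...,1]>90)&(h[...,2]<130)&((h[...,0]<15)|(h[...,0]>170))
m2=big(brown|pale)[0] if k in('1','2') else big(brown)[0]
v=lines(m2,.010,0); print('frame bottom -y',fit(v,1,-117,-97,90),'-x',fit(v,0,-145,-120,80))
v=lines(m2,.036,0); print('frame top +y',fit(v,1,92,120,100),'+x',fit(v,0,118,145,80))
E
python3 rel.py 1 0.01; python3 rel.py 3
```

```text
panel z [0.0341 0.0497 0.0549] n 55
panel z [0.0667 0.0785 0.0875] n 1035
panel top plane 0.0836 -x? (np.float64(-111.9), np.float64(1.19), 62) +x (np.float64(101.6), np.float64(-0.39), 71) +y (np.float64(72.2), np.float64(-2.45), 60)
panel bottom edges -y (np.float64(-75.7), np.float64(0.69), 116) -x (np.float64(-97.1), np.float64(0.2), 69)
frame bottom -y (np.float64(-99.2), np.float64(0.06), 142) -x (np.float64(-126.3), np.float64(-0.18), 93)
frame top +y (np.float64(99.4), np.float64(-4.83), 17) +x (np.float64(131.5), np.float64(0.8), 28)Traceback (most recent call last):
  File "rel.py", line 20, in <module>
    print('panel top plane',round(zt+.019,4),'-x?',fit(v,0,-115,-85,60),'+x',fit(v,0,85,115,60),'+y',fit(v,1,60,90,80))
                                                   ~~~^^^^^^^^^^^^^^^^^
  File "rel.py", line 15, in fit
    A=np.polyfit(v[s,1-ax],v[s,ax],1); res=v[s,ax]-np.polyval(A,v[s,1-ax]); g=abs(res)<2.5; A=np.polyfit(v[s,1-ax][g],v[s,ax][g],1)
    raise TypeError("expected non-empty vector for x")
TypeError: expected non-empty vector for x
```

```bash
cat > prof.py <<'E'
from meas import *
c=np.array([.5270,.222]); r=np.radians(.75); ex=np.array([np.cos(r),np.sin(r)]); ey=np.array([-ex[1],ex[0]])
def prof(d,ax,pos,z,ts,rng=14):
    s=np.arange(-rng,rng+.01,.5); e,o=(ex,ey) if ax==0 else (ey,ex); acc=[]
    f=d['frame'].astype(np.float32); g=cv2.GaussianBlur(f,(0,0),.6)
    for t in ts:
        w=c+np.outer((pos+s)/1000,e)+o*t/1000; uv=proj(d,np.c_[w,np.full(len(s),z)]).astype(np.float32)
        acc.append(cv2.remap(g,uv[None,:,0],uv[None,:,1],cv2.INTER_LINEAR)[0])
    a=np.median(acc,0); G=np.gradient(a,axis=0); k=np.abs(G).sum(1)
    pk=[i for i in range(2,len(k)-2) if k[i]==k[i-2:i+3].max() and k[i]>.3*k.max()]
    return [(float(s[i]),round(float(G[i].sum()),0)) for i in pk]
tx=list(range(-110,-40,4))+list(range(50,110,4)); ty=list(range(-85,86,4))
for n in('top','side'):
    d=load(n,1); print(n)
    for nm,ax,pos,z,ts in(('-x out bottom',0,-132,.010,ty),('-x out top',0,-132,.036,ty),('+x out top',0,132,.036,ty),('-y out bottom',1,-107,.010,tx),('-y out top',1,-107,.036,tx),('+y out top',1,107,.036,tx),
      ('-x mouth top',0,-107,.036,[t for t in ty if abs(t)<60]),('+x mouth top',0,107,.036,[t for t in ty if abs(t)<60]),('-y mouth',1,-82,.036,[t for t in tx if abs(t)<90]),('+y mouth',1,82,.036,[t for t in tx if abs(t)<90])):
        print('  ',nm,prof(d,ax,pos,z,ts))
E
python3 prof.py
```

```text
top
   -x out bottom [(-4.5, -7.0), (-2.0, -7.0), (0.0, -7.0), (2.5, -8.0)]
   -x out top [(2.0, 3.0)]
   +x out top [(1.5, 8.0), (3.5, 8.0)]
   -y out bottom [(-0.5, -7.0), (2.0, -7.0), (6.0, -1.0), (8.5, 2.0)]
   -y out top [(-2.5, -9.0)]
   +y out top [(2.0, 11.0), (7.5, 3.0)]
   -x mouth top [(-4.0, 4.0), (0.5, 9.0), (3.5, 9.0)]
   +x mouth top [(-13.0, -1.0), (1.5, 2.0)]
   -y mouth [(9.5, 10.0), (12.5, 9.0)]
   +y mouth [(-7.5, -2.0), (1.0, 5.0), (3.5, 5.0), (10.5, 1.0)]
side
   -x out bottom [(-6.0, -7.0), (-4.0, -7.0), (-2.0, -7.0), (0.0, -7.0), (1.5, -7.0), (3.5, -6.0)]
   -x out top [(2.0, 3.0), (3.5, 4.0)]
   +x out top [(1.5, 7.0), (3.5, 7.0)]
   -y out bottom [(-0.5, -3.0), (2.5, -4.0), (4.0, -4.0), (5.5, -4.0), (8.0, -4.0), (9.5, -4.0)]
   -y out top [(-4.5, 1.0), (-2.0, 1.0), (1.0, 2.0), (4.5, 2.0), (6.0, 2.0), (12.0, 1.0)]
   +y out top [(-3.0, 5.0), (2.5, 8.0), (4.5, 9.0), (7.0, 10.0), (10.0, 9.0)]
   -x mouth top [(0.5, 8.0), (3.0, 9.0), (4.5, 9.0)]
   +x mouth top [(-2.5, 2.0), (0.5, 2.0), (9.0, 1.0)]
   -y mouth [(0.0, 4.0), (3.5, 5.0), (6.0, 6.0), (8.5, 5.0), (13.0, 3.0)]
   +y mouth [(-3.0, 1.0), (0.0, 2.0), (1.5, 2.0), (3.0, 2.0), (5.5, 2.0), (7.0, 2.0), (9.0, 2.0), (11.5, 2.0), (13.0, 2.0)]
```

```bash
cat >> prof.py <<'E'
print('--- panel, offsets from c'); L=[t for t in range(-65,66,4)]
for n in('side','top'):
    d=load(n,3); zb=.0646
    for nm,ax,pos,z,ts in(('-x bottom',0,-100,zb,L),('+x top',0,100,zb+.019,L),('-y bottom',1,-75,zb,list(range(-90,91,4))),('-y top',1,-75,zb+.019,list(range(-90,-30,4))),('+y top',1,75,zb+.019,list(range(50,94,3))),('-x top',0,-100,zb+.019,L)):
        print('  ',n,nm,prof(d,ax,pos,z,ts))
E
python3 prof.py | sed -n '/---/,$p'
```

```text
--- panel, offsets from c
   side -x bottom [(0.0, 8.0), (3.0, 6.0)]
   side +x top [(-12.5, 2.0), (0.0, -7.0), (3.5, -5.0), (5.0, -5.0), (7.5, -3.0)]
   side -y bottom [(-5.5, 3.0), (-3.0, 4.0), (-1.0, 4.0), (1.0, 3.0), (4.5, 2.0), (6.0, 1.0), (8.5, 0.0)]
   side -y top [(13.0, 4.0)]
   side +y top [(-10.0, 3.0), (-8.5, -4.0), (6.5, -3.0)]
   side -x top [(-12.0, 6.0), (-9.5, 4.0), (1.0, 8.0)]
   top -x bottom [(-3.0, 3.0), (-1.0, 3.0), (2.0, 3.0), (9.5, 5.0)]
   top +x top [(-8.5, 1.0), (-3.5, 1.0), (-0.5, 1.0), (1.0, 1.0), (2.5, 1.0), (4.0, 1.0), (5.5, 1.0), (10.5, 1.0), (12.0, 1.0)]
   top -y bottom [(-5.0, 10.0), (-3.0, 13.0), (-1.5, 12.0), (1.5, 11.0)]
   top -y top [(-6.5, 11.0), (-2.5, 11.0), (2.0, 5.0)]
   top +y top [(-13.0, 1.0), (-10.0, 0.0), (-6.0, 1.0), (-2.5, 0.0), (-1.5, 0.0), (0.0, 0.0), (1.5, 0.0), (4.5, 1.0), (7.0, 0.0), (9.0, 0.0), (12.5, 1.0)]
   top -x top [(-13.0, 3.0), (-10.5, 3.0), (-3.5, 5.0), (1.0, 7.0)]
```

>>> drive_tool(
  steps=[
    {"claw":-1,"slide":[-0.38,0.06,0],"yaw":0},
    {"claw":-1,"slide":[-0.38,0.06,0.6],"yaw":0},
    {"claw":-1,"slide":[-0.38,0.06,1.2],"yaw":0},
    {"claw":-1,"slide":[-0.38,0.06,1.8],"yaw":0},
    {"claw":-1,"slide":[-0.38,0.06,2.3],"yaw":0},
    {"claw":-1,"slide":[-0.38,0.06,2.7],"yaw":0},
    {"claw":-1,"slide":[-0.38,0.06,2.7],"yaw":0},
  ],
)

```text
time: 6.9
position: [0.5276, 0.2243, 0.0444]
orientation: [0.712, -0.702, -0.0, 0.001]
wrist_force: [1.3, 0.3, -1.2]
width: 0.0218
grasp_force: 68.9
```

```bash
python3 go.py .5282 .2237 .024 0.7; sed -i 's/170,300,150,250/180,270,180,260/; s/190,340,110,220/205,310,135,215/; s/fx=5,fy=5/fx=4,fy=4/' look.py; python3 look.py 4
python3 - <<'E'
import cv2,numpy as np
a,b=[cv2.imread(f'pics/{n}4.png') for n in('top','side')]
cv2.imwrite('pics/both4.png',np.hstack([a,b]))
E
```

```text
t 6.9 pos [0.5276 0.2243 0.0444] phi_y -179.22 tilt [-0.0013 -0.0008] j [ 0.67  0.43 -0.14 -0.   -1.   -0.66]
slide cm [ 0.05 -0.06  2.04] yaw 0.01 world turn -0.1
{'time': 7.0, 'joints': [0.6746, 0.4248, -0.1422, 0.0002, -1.0038, -0.6608], 'position': [0.5281, 0.2246, 0.0453], 'orientation': [0.712, -0.7022, 0.0001, 0.0]}
```

View pics/both4.png

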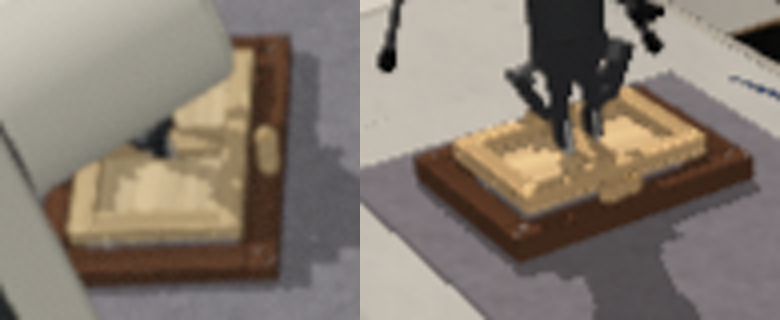

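The panel hovers just over the mouth (side crop 450–705, 85–215) and looks centred. I'll lower it slowly.

>>> drive_tool(
  steps=[
    {"claw":-1,"slide":[0.05,0,0.3],"yaw":0},
    {"claw":-1,"slide":[0.05,0,0.6],"yaw":0},
    {"claw":-1,"slide":[0.05,0,0.9],"yaw":0},
    {"claw":-1,"slide":[0.05,0,1.2],"yaw":0},
    {"claw":-1,"slide":[0.05,0,1.4],"yaw":0},
    {"claw":-1,"slide":[0.05,0,1.4],"yaw":0},
  ],
)

```text
time: 7.6
position: [0.5278, 0.2239, 0.0309]
orientation: [0.712, -0.702, -0.0, 0.0]
wrist_force: [0.1, -0.7, -1.6]
width: 0.0218
grasp_force: 68.9
```

>>> drive_tool(
  steps=[
    {"claw":-1,"slide":[0,0,0.2],"yaw":0},
    {"claw":-1,"slide":[0,0,0.4],"yaw":0},
    {"claw":-1,"slide":[0,0,0.55],"yaw":0},
    {"claw":-1,"slide":[0,0,0.65],"yaw":0},
    {"claw":-1,"slide":[0,0,0.7],"yaw":0},
    {"claw":-1,"slide":[0,0,0.7],"yaw":0},
  ],
)

```text
time: 8.2
position: [0.528, 0.2241, 0.0243]
orientation: [0.712, -0.702, 0.0, -0.0]
wrist_force: [0.3, -0.6, -2.1]
width: 0.0218
grasp_force: 68.8
```

>>> drive_tool(
  steps=[
    {"claw":-1,"slide":[0,0,0.08],"yaw":0},
    {"claw":-1,"slide":[0,0,0.16],"yaw":0},
    {"claw":-1,"slide":[0,0,0.16],"yaw":0},
  ],
)

```text
time: 8.5
position: [0.5282, 0.2241, 0.0242]
orientation: [0.712, -0.702, 0.0, -0.0]
wrist_force: [-3.6, -1.1, 8.3]
width: 0.0219
grasp_force: 70.0
```

>>> drive_tool(
  steps=[
    {"claw":-0.2,"slide":[0,0,0.1],"yaw":0},
    {"claw":0.2,"slide":[0,0,0.1],"yaw":0},
    {"claw":0.2,"slide":[0,0,0],"yaw":0},
    {"claw":0.2,"slide":[0,0,-1],"yaw":0},
    {"claw":0.2,"slide":[0,0,-4],"yaw":0},
    {"claw":0.2,"slide":[0,0,-8],"yaw":0},
    {"claw":0.2,"slide":[0,0,-12],"yaw":0},
    {"claw":-1,"slide":[0,0,-12],"yaw":0},
  ],
  force=30,
)

```text
time: 9.3
position: [0.5316, 0.2256, 0.1502]
orientation: [0.712, -0.702, 0.002, -0.006]
wrist_force: [0.1, 0.3, 0.2]
width: 0.038
grasp_force: 0.0
```

```bash
python3 look.py 5
python3 - <<'E'
from meas import *
import cv2,numpy as np
a,b=[cv2.imread(f'pics/{n}5.png') for n in('top','side')]
cv2.imwrite('pics/both5.png',np.hstack([a,b]))
d=load('side',5);P=cloud(d);h=cv2.cvtColor(d['frame'],cv2.COLOR_RGB2HSV).astype(int)
m=(abs(P[...,0]-.528)<.15)&(abs(P[...,1]-.223)<.13)&(h[...,1]>50)&(h[...,2]>110)&(h[...,0]>8)&(h[...,0]<30)&(P[...,2]>.0)&(P[...,2]<.07)
q=P[m]; t=q[(q[:,2]>.031)&(q[:,2]<.041)]; A=np.c_[t[:,:2]-[.528,.223],np.ones(len(t))]; print('plane',np.linalg.lstsq(A,t[:,2],rcond=None)[0].round(4),rect(t[:,:2]))
hi=m&(P[...,2]>.044)
for x in big(hi,3): print(x.sum(),P[x].mean(0).round(4),rect(P[x][:,:2]))
E
```

```text
{'time': 9.4, 'joints': [0.6738, 0.34, 0.0031, -0.0001, -1.2304, -0.6601], 'position': [0.5286, 0.2245, 0.1445], 'orientation': [0.7119, -0.7023, 0.0002, -0.0017]}
plane [ 0.0002 -0.0072  0.0366] (array([542. , 227.1]), 247.9, 208.4, -2.53)
44 [0.5153 0.1275 0.0502] (array([515.7, 128.3]), 43.0, 22.4, 11.9)
38 [0.5374 0.3116 0.0505] (array([538.5, 314.5]), 48.8, 21.6, -2.97)
```

View pics/both5.png

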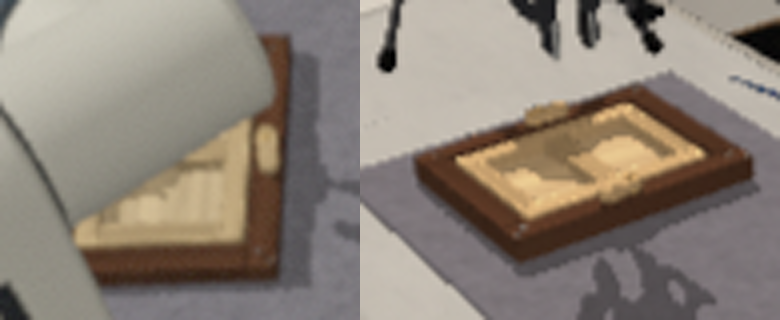

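The panel sits flat in the rebate (side crop 455–705, 100–215) with the gripper clear, and both buttons still lie along their rails at crop (545,112) and (618,187). Next I'll push button A with the closed fingers.

>>> drive_tool(
  steps=[
    {"claw":-1,"slide":[-4,-1.1,0],"yaw":0},
    {"claw":-1,"slide":[-8,-2.2,0],"yaw":0},
    {"claw":-1,"slide":[-12.2,-3.3,0],"yaw":0},
    {"claw":-1,"slide":[-12.2,-3.3,3],"yaw":0},
    {"claw":-1,"slide":[-12.2,-3.3,6.5],"yaw":0},
    {"claw":-1,"slide":[-12.2,-3.3,9],"yaw":0},
    {"claw":-1,"slide":[-12.2,-3.3,10.2],"yaw":0},
    {"claw":-1,"slide":[-12.2,-3.3,10.2],"yaw":0},
  ],
)

```text
time: 10.2
position: [0.5581, 0.3453, 0.0382]
orientation: [0.712, -0.702, -0.0, 0.003]
wrist_force: [-0.4, 0.6, 0.1]
width: 0.0002
grasp_force: 0.0
```

```bash
python3 go.py .560 .3352 .042 0.75
```

```text
t 10.2 pos [0.5581 0.3453 0.0382] phi_y -179.22 tilt [-0.0038 -0.0035] j [ 0.79  0.58  0.1  -0.   -1.1  -0.78]
slide cm [ 1.02 -0.17 -0.38] yaw 0.003 world turn -0.0
```

>>> drive_tool(
  steps=[
    {"claw":-1,"slide":[0.5,0,-0.1],"yaw":0},
    {"claw":-1,"slide":[1.2,0,-0.1],"yaw":0},
    {"claw":-1,"slide":[2.0,-0.1,-0.1],"yaw":0},
    {"claw":-1,"slide":[2.6,0,-0.1],"yaw":0},
    {"claw":-1,"slide":[3.0,0.2,-0.1],"yaw":0},
    {"claw":-1,"slide":[3.5,0.7,-0.1],"yaw":0},
    {"claw":-1,"slide":[3.8,1.0,-0.1],"yaw":0},
    {"claw":-1,"slide":[3.8,1.0,-0.1],"yaw":0},
  ],
)

```text
time: 11.0
position: [0.5507, 0.308, 0.0434]
orientation: [0.712, -0.702, 0.001, -0.001]
wrist_force: [2.1, -0.6, 5.9]
width: 0.0
grasp_force: 4.1
```

```bash
python3 go.py .5503 .309 .042 0.75; python3 look.py 6
cat > btn.py <<'E'
from meas import *
import sys
d=load('side',sys.argv[1]);P=cloud(d);h=cv2.cvtColor(d['frame'],cv2.COLOR_RGB2HSV).astype(int)
m=(abs(P[...,0]-.528)<.15)&(abs(P[...,1]-.223)<.13)&(h[...,1]>50)&(h[...,2]>110)&(h[...,0]>8)&(h[...,0]<30)&(P[...,2]>.043)&(P[...,2]<.065)
for x in big(m,3): print(x.sum(),P[x].mean(0).round(4),rect(P[x][:,:2]))
E
python3 btn.py 6
```

```text
t 11.0 pos [0.5507 0.308  0.0434] phi_y -179.19 tilt [0.003  0.0007] j [ 0.76  0.52  0.02  0.   -1.06 -0.74]
slide cm [-0.1   0.04  0.14] yaw 0.008 world turn -0.1
{'time': 11.1, 'joints': [0.7582, 0.523, 0.0174, 0.0019, -1.0631, -0.7447], 'position': [0.5507, 0.308, 0.0434], 'orientation': [0.7122, -0.702, 0.0009, -0.001]}
45 [0.5152 0.127  0.0504] (array([516. , 128.6]), 44.6, 21.9, 15.14)
34 [0.5288 0.3006 0.0498] (array([531.2, 304.6]), 43.9, 22.1, -79.19)
```

>>> drive_tool(
  steps=[
    {"claw":-1,"slide":[0.4,0.1,-0.1],"yaw":0},
    {"claw":-1,"slide":[0.8,0.3,-0.1],"yaw":0},
    {"claw":-1,"slide":[0.9,0.4,-0.1],"yaw":0},
    {"claw":-1,"slide":[0.9,0.4,-0.1],"yaw":0},
  ],
)

```text
time: 11.5
position: [0.546, 0.2995, 0.0435]
orientation: [0.712, -0.702, 0.0, -0.001]
wrist_force: [-0.3, 2.5, 5.7]
width: -0.0001
grasp_force: 2.9
```

```bash
python3 go.py .5503 .309 .15 0.75; python3 look.py 7;python3 btn.py 7
```

```text
t 11.5 pos [0.546  0.2995 0.0435] phi_y -179.2 tilt [0.0011 0.001 ] j [ 0.75  0.51 -0.01  0.   -1.05 -0.74]
slide cm [ -0.96  -0.45 -10.65] yaw 0.006 world turn -0.1
{'time': 11.6, 'joints': [0.7522, 0.5094, -0.0052, 0.0001, -1.055, -0.7383], 'position': [0.546, 0.2994, 0.0435], 'orientation': [0.712, -0.7021, 0.0001, -0.0006]}
50 [0.5159 0.1273 0.0498] (array([523.6, 131. ]), 67.1, 24.6, 19.75)
29 [0.5253 0.3003 0.05  ] (array([528.5, 302.4]), 48.4, 21.0, 87.2)
```

>>> drive_tool(
  steps=[
    {"claw":-1,"slide":[0,-0.5,0],"yaw":0},
    {"claw":-1,"slide":[0,-1,0],"yaw":0},
    {"claw":-1,"slide":[0,-1,-3],"yaw":0},
    {"claw":-1,"slide":[0,-1,-7],"yaw":0},
    {"claw":-1,"slide":[4,0,-7],"yaw":0},
    {"claw":-1,"slide":[8.5,2,-7],"yaw":0},
    {"claw":-1,"slide":[13,4,-7],"yaw":0},
    {"claw":-1,"slide":[17,5,-7],"yaw":0},
  ],
)

```text
time: 12.4
position: [0.4947, 0.1258, 0.1115]
orientation: [0.712, -0.702, -0.001, 0.002]
wrist_force: [1.2, -0.4, 1.1]
width: 0.0
grasp_force: 0.0
```

```bash
python3 go.py .496 .095 .043 0.75
```

```text
t 12.4 pos [0.4947 0.1258 0.1115] phi_y -179.22 tilt [-0.0043 -0.0016] j [ 0.56  0.25 -0.21 -0.   -1.11 -0.54]
slide cm [ 3.07 -0.12  6.86] yaw 0.004 world turn -0.0
```

>>> drive_tool(
  steps=[
    {"claw":-1,"slide":[3.4,0,0],"yaw":0},
    {"claw":-1,"slide":[3.4,0,2.5],"yaw":0},
    {"claw":-1,"slide":[3.4,0,5],"yaw":0},
    {"claw":-1,"slide":[3.4,0,6.6],"yaw":0},
    {"claw":-1,"slide":[3.4,0,6.8],"yaw":0},
    {"claw":-1,"slide":[3.4,0,6.8],"yaw":0},
  ],
)

```text
time: 13.0
position: [0.4976, 0.094, 0.0441]
orientation: [0.712, -0.702, -0.0, 0.001]
wrist_force: [0.4, -0.4, 0.1]
width: 0.0001
grasp_force: 0.0
```

```bash
python3 go.py .496 .1124 .043 0.75;  python3 go.py .51 .1481 .043 0.75|tail -1
```

```text
t 13.0 pos [0.4976 0.094  0.0441] phi_y -179.21 tilt [-0.0026 -0.0014] j [ 0.5   0.31 -0.32 -0.   -0.94 -0.48]
slide cm [-1.84  0.14  0.11] yaw 0.004 world turn -0.0
slide cm [-5.39 -1.31  0.1 ] yaw 0.004 world turn -0.0
```

>>> drive_tool(
  steps=[
    {"claw":-1,"slide":[-0.9,0.1,0.1],"yaw":0},
    {"claw":-1,"slide":[-1.8,0.1,0.1],"yaw":0},
    {"claw":-1,"slide":[-2.7,0.3,0.1],"yaw":0},
    {"claw":-1,"slide":[-3.7,0,0.1],"yaw":0},
    {"claw":-1,"slide":[-4.2,-0.5,0.1],"yaw":0},
    {"claw":-1,"slide":[-5.0,-1.0,0.1],"yaw":0},
    {"claw":-1,"slide":[-5.4,-1.3,0.1],"yaw":0},
    {"claw":-1,"slide":[-5.4,-1.3,0.1],"yaw":0},
  ],
)

```text
time: 13.8
position: [0.5121, 0.1497, 0.0437]
orientation: [0.712, -0.702, 0.0, -0.001]
wrist_force: [-0.4, 0.6, -0.2]
width: -0.0001
grasp_force: 0.0
```

```bash
python3 go.py .51 .1481 .043 0.75; python3 look.py 8;python3 btn.py 8
```

```text
t 13.8 pos [0.5121 0.1497 0.0437] phi_y -179.19 tilt [0.0013 0.0006] j [ 0.58  0.36 -0.25  0.   -0.96 -0.56]
slide cm [0.16 0.22 0.07] yaw 0.008 world turn -0.1
{'time': 13.9, 'joints': [0.5775, 0.3564, -0.2558, 0.0002, -0.9574, -0.5638], 'position': [0.5117, 0.1491, 0.0438], 'orientation': [0.712, -0.7022, 0.0002, -0.0006]}
29 [0.5269 0.1333 0.0513] (array([527.1, 136.5]), 35.9, 17.3, 84.56)
7 [0.5194 0.3121 0.0496] (array([518.7, 311. ]), 14.5, 8.3, -88.36)
```

Back off −x, rise, and move aside to look.

>>> drive_tool(
  steps=[
    {"claw":-1,"slide":[0,0.5,0],"yaw":0},
    {"claw":-1,"slide":[0,1,0],"yaw":0},
    {"claw":-1,"slide":[0,1,-4],"yaw":0},
    {"claw":-1,"slide":[0,1,-9],"yaw":0},
    {"claw":-1,"slide":[4,1,-13],"yaw":0},
    {"claw":-1,"slide":[8,2,-15],"yaw":0},
    {"claw":-1,"slide":[13,3,-15],"yaw":0},
    {"claw":-1,"slide":[18,4,-15],"yaw":0},
  ],
)

```text
time: 14.7
position: [0.4737, -0.0293, 0.1949]
orientation: [0.712, -0.702, 0.001, -0.001]
wrist_force: [1.5, -0.5, 0.2]
width: -0.0001
grasp_force: 0.0
```

>>> drive_tool(
  steps=[
    {"claw":-1,"slide":[4,0,0],"yaw":0},
    {"claw":-1,"slide":[8,0,0],"yaw":0},
    {"claw":-1,"slide":[12,0,0],"yaw":0},
    {"claw":-1,"slide":[12,0,0],"yaw":0},
    {"claw":-1,"slide":[12,0,0],"yaw":0},
  ],
)

```text
time: 15.2
position: [0.4753, -0.1487, 0.1935]
orientation: [0.711, -0.703, -0.0, -0.0]
wrist_force: [0.2, 0.6, -0.1]
width: 0.0003
grasp_force: 0.0
```

```bash
python3 look.py 9;python3 btn.py 9
python3 - <<'E'
import cv2,numpy as np
a,b=[cv2.imread(f'pics/{n}9.png') for n in('top','side')]
cv2.imwrite('pics/both9.png',np.hstack([a,b]))
E
```

```text
{'time': 15.3, 'joints': [0.0145, 0.1675, -0.0995, -0.0003, -1.3036, -0.0002], 'position': [0.4756, -0.1474, 0.1937], 'orientation': [0.7121, -0.7021, -0.0, -0.0002]}
42 [0.5251 0.1407 0.0508] (array([527.7, 143.3]), 46.7, 21.9, -80.81)
36 [0.5281 0.298  0.0504] (array([530.9, 298.9]), 40.2, 21.9, -70.03)
```

View pics/both9.png

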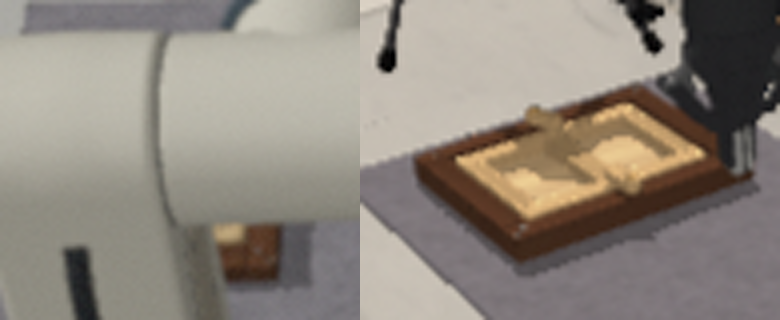

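>>> drive_tool(
  steps=[
    {"claw":-1,"slide":[1.5,2,-3],"yaw":0},
    {"claw":-1,"slide":[4.5,5.5,-5],"yaw":0},
    {"claw":-1,"slide":[7.5,9,-6],"yaw":0},
    {"claw":-1,"slide":[10.5,13,-6],"yaw":0},
    {"claw":-1,"slide":[13.5,17,-6],"yaw":0},
    {"claw":-1,"slide":[16.5,21,-6],"yaw":0},
    {"claw":-1,"slide":[19.5,25,-6],"yaw":0},
    {"claw":-1,"slide":[22.5,29,-6],"yaw":0},
  ],
)

```text
time: 16.1
position: [0.1881, -0.377, 0.2541]
orientation: [0.713, -0.701, 0.001, -0.0]
wrist_force: [0.2, -1.2, 0.6]
width: -0.0001
grasp_force: 0.0
```

>>> drive_tool(
  steps=[
    {"claw":-1,"slide":[2.5,4,0],"yaw":0},
    {"claw":-1,"slide":[5,8,0],"yaw":0},
    {"claw":-1,"slide":[7.5,12,0],"yaw":0},
    {"claw":-1,"slide":[10,16,0],"yaw":0},
    {"claw":-1,"slide":[13,20,0],"yaw":0},
    {"claw":-1,"slide":[13,22,0],"yaw":0},
    {"claw":-1,"slide":[13,22,0],"yaw":0},
  ],
)

```text
time: 16.8
position: [-0.0303, -0.5101, 0.2532]
orientation: [0.711, -0.703, -0.001, -0.0]
wrist_force: [0.3, 0.6, -0.6]
width: -0.0002
grasp_force: 0.0
```

```bash
sed -i 's/fx=4,fy=4/fx=4.1,fy=4.1/' look.py; python3 look.py 10;python3 btn.py 10
python3 - <<'E'
from meas import *
a,b=[cv2.imread(f'pics/{n}10.png') for n in('top','side')]
h=max(a.shape[0],b.shape[0]); a,b=[cv2.copyMakeBorder(i,0,h-i.shape[0],0,0,0) for i in(a,b)]
cv2.imwrite('pics/both10.png',np.hstack([a,b])[:600,:800])
for n in('top','side'):
    d=load(n,10)
    for nm,p,s in(('A',(.5268,.3168),-1),('B',(.5292,.1308),1)):
        x0,y0=(180,180) if n=='top' else (205,135)
        uv=[(proj(d,[[p[0]+.036*np.cos(t),p[1]+.036*np.sin(t),.05]])[0]-[x0,y0])*4.1 for t in np.radians(s*90+np.array([.75,20,-20]))]
        print(n,nm,((proj(d,[[*p,.05]])[0]-[x0,y0])*4.1).round(0),'tip q=0,+20,-20',np.round(uv,0).tolist())
E
```

```text
{'time': 16.9, 'joints': [-1.3194, 0.1708, 0.057, -0.0003, -1.4569, 1.3337], 'position': [-0.0283, -0.5098, 0.2537], 'orientation': [0.7121, -0.702, 0.0001, -0.0001]}
41 [0.5259 0.14   0.0506] (array([527.1, 140.9]), 45.2, 20.3, -88.81)
37 [0.5283 0.2999 0.0497] (array([529.7, 301.8]), 44.4, 22.3, -53.5)
top A [ 62. 146.] tip q=0,+20,-20 [[103.0, 145.0], [102.0, 134.0], [99.0, 157.0]]
top B [271. 139.] tip q=0,+20,-20 [[230.0, 141.0], [232.0, 151.0], [234.0, 129.0]]
side A [177. 113.] tip q=0,+20,-20 [[195.0, 126.0], [204.0, 122.0], [182.0, 129.0]]
side B [275. 182.] tip q=0,+20,-20 [[255.0, 168.0], [245.0, 172.0], [268.0, 165.0]]
```

View pics/both10.png

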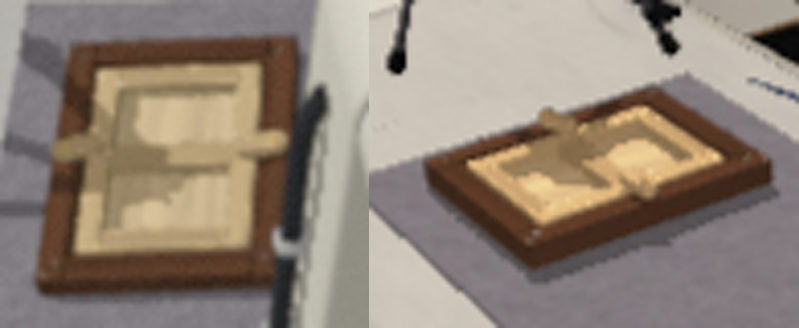

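Top crop: A runs from (55,150) to about (105,147) and B from (287,140) to about (235,145). Both look nearly square to the rails. I'll check the numbers from the top view before handing in.

Run:
```python
from meas import *
c=np.array([.528,.2238])
for n in('top','side'):
    acc={'A':[], 'B':[]}
    for k in range(4):
        d=cap(n); P=cloud(d); h=cv2.cvtColor(d['frame'],cv2.COLOR_RGB2HSV).astype(int)
        for nm,py in(('A',.3168),('B',.1308)):
            m=(abs(P[...,0]-.528)<.04)&(abs(P[...,1]-py)<.045)&(h[...,1]>50)&(h[...,0]>8)&(h[...,0]<30)&(P[...,2]>.0445)&(P[...,2]<.06)&(h[...,2]>80)
            acc[nm].append(P[big(m)[0]])
    for nm,l in acc.items():
        q=np.vstack(l)[:,:2]; w,v=np.linalg.eigh(np.cov(q.T)); a=np.degrees(np.arctan2(v[1,1],v[0,1]))%180
        print(n,nm,len(q),q.mean(0).round(4),'axis deg',a.round(1),'q approx',round(np.radians(a-90.75),2),'std mm',(np.sqrt(w)*1000).round(1))
```

```text
top A 226 [0.5297 0.3033] axis deg 106.9 q approx 0.28 std mm [ 6.  13.1]
top B 223 [0.5272 0.1416] axis deg 96.9 q approx 0.11 std mm [ 6.2 12.8]
side A 128 [0.5278 0.2996] axis deg 108.4 q approx 0.31 std mm [ 5.7 12.7]
side B 154 [0.5254 0.1399] axis deg 93.4 q approx 0.05 std mm [ 5.6 13.7]
```

A reads about 0.3 rad, which is too close to the limit, so I'll go back and square it.

>>> drive_tool(
  steps=[
    {"claw":-1,"slide":[-3,-4,0],"yaw":0},
    {"claw":-1,"slide":[-6,-8,0],"yaw":0},
    {"claw":-1,"slide":[-9,-12,0],"yaw":0},
    {"claw":-1,"slide":[-12,-16,0],"yaw":0},
    {"claw":-1,"slide":[-15,-20,0],"yaw":0},
    {"claw":-1,"slide":[-18,-24,0],"yaw":0},
    {"claw":-1,"slide":[-21,-28,0],"yaw":0},
    {"claw":-1,"slide":[-24,-32,0],"yaw":0},
  ],
)

```text
time: 18.1
position: [0.2888, -0.2639, 0.2541]
orientation: [0.712, -0.702, 0.001, -0.0]
wrist_force: [-0.1, -1.4, -0.1]
width: 0.0001
grasp_force: 0.0
```

>>> drive_tool(
  steps=[
    {"claw":-1,"slide":[-3,-4,0],"yaw":0},
    {"claw":-1,"slide":[-6,-8,0],"yaw":0},
    {"claw":-1,"slide":[-9.5,-12,0],"yaw":0},
    {"claw":-1,"slide":[-13,-15,0],"yaw":0},
    {"claw":-1,"slide":[-17,-18,0],"yaw":0},
    {"claw":-1,"slide":[-21,-20,0],"yaw":0},
    {"claw":-1,"slide":[-25,-22,0],"yaw":0},
    {"claw":-1,"slide":[-29,-24,0],"yaw":0},
  ],
)

```text
time: 18.9
position: [0.524, 0.0297, 0.2538]
orientation: [0.712, -0.702, 0.0, -0.0]
wrist_force: [0.3, -0.5, 0.4]
width: 0.0002
grasp_force: 0.0
```

```bash
python3 go.py .562 .295 .12 0.75
```

```text
t 18.9 pos [0.524  0.0297 0.2538] phi_y -179.18 tilt [0.0003 0.    ] j [ 0.36  0.2   0.09  0.   -1.46 -0.34]
slide cm [-26.47  -4.18  13.38] yaw 0.009 world turn -0.1
```

>>> drive_tool(
  steps=[
    {"claw":-1,"slide":[-4,-0.8,0],"yaw":0},
    {"claw":-1,"slide":[-8.5,-1.6,2],"yaw":0},
    {"claw":-1,"slide":[-13,-2.4,4],"yaw":0},
    {"claw":-1,"slide":[-17.5,-3,6],"yaw":0},
    {"claw":-1,"slide":[-22,-3.6,9],"yaw":0},
    {"claw":-1,"slide":[-25,-4.2,11],"yaw":0},
    {"claw":-1,"slide":[-26.4,-4.2,13],"yaw":0},
    {"claw":-1,"slide":[-26.4,-4.2,13],"yaw":0},
  ],
)

```text
time: 19.7
position: [0.5597, 0.2934, 0.1194]
orientation: [0.713, -0.701, -0.001, 0.003]
wrist_force: [-0.0, -0.8, -1.0]
width: 0.0003
grasp_force: 0.0
```

```bash
python3 go.py .562 .295 .045 0.75
```

```text
t 19.7 pos [0.5597 0.2934 0.1194] phi_y -179.09 tilt [-0.006  -0.0035] j [ 0.73  0.47  0.14 -0.   -1.25 -0.71]
slide cm [-0.18 -0.28  7.44] yaw 0.021 world turn -0.2
```

>>> drive_tool(
  steps=[
    {"claw":-1,"slide":[0,-0.1,2.5],"yaw":0},
    {"claw":-1,"slide":[0,-0.1,5],"yaw":0},
    {"claw":-1,"slide":[0,-0.1,6.8],"yaw":0},
    {"claw":-1,"slide":[0,-0.1,7.7],"yaw":0},
    {"claw":-1,"slide":[0,-0.1,7.7],"yaw":0},
    {"claw":-1,"slide":[0,-0.1,7.7],"yaw":0},
  ],
)

```text
time: 20.3
position: [0.5636, 0.2923, 0.0481]
orientation: [0.712, -0.702, 0.0, -0.001]
wrist_force: [0.4, 0.1, 0.1]
width: 0.0001
grasp_force: 0.0
```

```bash
python3 go.py .540 .295 .045 0.75
```

```text
t 20.3 pos [0.5636 0.2923 0.0481] phi_y -179.21 tilt [0.0019 0.0008] j [ 0.72  0.53  0.04  0.   -1.08 -0.71]
slide cm [-0.3   2.36  0.31] yaw 0.005 world turn -0.0
```

>>> drive_tool(
  steps=[
    {"claw":-1,"slide":[0,0,0.4],"yaw":0},
    {"claw":-1,"slide":[0,0.6,0.4],"yaw":0},
    {"claw":-1,"slide":[0,1.2,0.4],"yaw":0},
    {"claw":-1,"slide":[0,1.8,0.4],"yaw":0},
    {"claw":-1,"slide":[0,2.1,0.4],"yaw":0},
    {"claw":-1,"slide":[0,2.4,0.4],"yaw":0},
    {"claw":-1,"slide":[0,2.4,0.4],"yaw":0},
  ],
)

```text
time: 21.0
position: [0.5392, 0.2903, 0.0436]
orientation: [0.712, -0.702, 0.001, 0.0]
wrist_force: [3.5, -6.3, 2.7]
width: 0.0001
grasp_force: 4.3
```

>>> drive_tool(
  steps=[
    {"claw":-1,"slide":[0,-0.6,0],"yaw":0},
    {"claw":-1,"slide":[0,-1.2,0],"yaw":0},
    {"claw":-1,"slide":[0,-1.2,-4],"yaw":0},
    {"claw":-1,"slide":[0,-1.2,-9],"yaw":0},
    {"claw":-1,"slide":[0,-1.2,-14],"yaw":0},
    {"claw":-1,"slide":[0,-1.2,-18],"yaw":0},
    {"claw":-1,"slide":[0,-1.2,-18],"yaw":0},
  ],
)

```text
time: 21.7
position: [0.5533, 0.2936, 0.2298]
orientation: [0.712, -0.702, 0.001, -0.006]
wrist_force: [1.3, 0.8, 0.3]
width: -0.0001
grasp_force: 0.0
```

```bash
cat > ax.py <<'E'
from meas import *
import sys
for n in sys.argv[1:]:
    acc={'A':[], 'B':[]}
    for k in range(4):
        d=cap(n); P=cloud(d); h=cv2.cvtColor(d['frame'],cv2.COLOR_RGB2HSV).astype(int)
        for nm,py in(('A',.3168),('B',.1308)):
            m=(abs(P[...,0]-.528)<.04)&(abs(P[...,1]-py)<.045)&(h[...,1]>50)&(h[...,0]>8)&(h[...,0]<30)&(P[...,2]>.0445)&(P[...,2]<.06)&(h[...,2]>60)
            acc[nm].append(P[big(m)[0]])
    for nm,l in acc.items():
        q=np.vstack(l)[:,:2]; w,v=np.linalg.eigh(np.cov(q.T)); a=np.degrees(np.arctan2(v[1,1],v[0,1]))%180
        print(n,nm,len(q),q.mean(0).round(4),'q approx',round(np.radians(a-90.75),2),'std mm',(np.sqrt(w)*1000).round(1))
E
python3 ax.py side; python3 go.py .54 .295 .2 .75
```

```text
side A 124 [0.525  0.2991] q approx -0.02 std mm [ 5.7 13. ]
side B 164 [0.5252 0.1398] q approx 0.04 std mm [ 5.5 14.2]
t 21.9 pos [0.55   0.2921 0.2209] phi_y -179.2 tilt [-0.0027 -0.001 ] j [ 0.74  0.41  0.3  -0.   -1.47 -0.72]
slide cm [-0.31  0.99  2.09] yaw 0.006 world turn -0.0
```

Run:
```python
from meas import *
d=cap('side');P=cloud(d);h=cv2.cvtColor(d['frame'],cv2.COLOR_RGB2HSV).astype(int)
r=(abs(P[...,0]-.528)<.105)&(abs(P[...,1]-.2238)<.08)&(h[...,1]>50)&(h[...,2]>110)&(h[...,0]>8)&(h[...,0]<30)&(P[...,2]>.03)&(P[...,2]<.042)
t=P[r]; A=np.c_[t[:,:2]-[.528,.2238],np.ones(len(t))]; pl=np.linalg.lstsq(A,t[:,2],rcond=None)[0]; s=arm.get_state()
print(pl.round(4),rect(t[:,:2]),np.abs(s['joint_vel']).max(),s['position'])
if abs(pl[2]-.036)<.003: print(arm.close_job())
```

```text
[ 0.0004 -0.0061  0.0366] (array([528.2, 223.7]), 206.9, 156.9, 0.47) 0.007915321836359686 [0.55005165 0.29186228 0.22072419]
the job is handed in; nothing more can be done
None
```

The panel sits flat on the lip, let go and centred to about 1 mm by camera. Both turn buttons point inward over it, A at about -0.02 rad and B at about 0.04 rad. The job was handed in at about 22 s; no verdict came back.

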